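# Size a leather punch in the stepped gauge

## Task

Find the size of the round punch standing on the brown leather pad: starting at the gauge's smallest hole and working upward without skipping any, try its cutting end gently in each hole, letting it bear lightly on the rim, until one lets it in; seat it fully home and upright in that hole, let go and leave it standing there. Its edge is fine, so never push it hard (stay below about 30 N), and never put it into a hole larger than the first that takes it. Leave the two punches in the tray, the awl and the tin where they are.

Things in the scene. Friction and masses are not known exactly. Their poses are not given: they have to be found in the camera images.
- gauge: fixed aluminium block, 60 (x) x 200 (y) x 30 (z) mm. Origin: centre of its underside; y runs along its four holes from smallest to largest, marked with 1 to 4 black dots. Holes round, blind, upright, 16 mm deep, 46 mm apart. A punch too big bears on the rim at top level; one that fits slides down to the floor, 14 mm above the underside. Rigid: touch slowly (about 5 mm/s), a fast touch spikes.
- pad: fixed flat leather pad, 90 x 90 x 4 mm; the punch to be sized stands on it, near its middle. Origin: centre of its underside.
- tray: fixed shallow wooden tray, 190 x 100 x 16 mm with a 4 mm floor; two spare punches stand in it and must stay. Origin: centre of its underside.
- gauge_hole0 (a point): centre of the mouth (level with the block's top face) of hole 1 from the smallest, 23 mm in diameter with a lead-in chamfer of about 1 mm.
- gauge_hole1 (a point): centre of the mouth (level with the block's top face) of hole 2 from the smallest, 28 mm in diameter with a lead-in chamfer of about 1 mm.
- gauge_hole2 (a point): centre of the mouth (level with the block's top face) of hole 3 from the smallest, 33 mm in diameter with a lead-in chamfer of about 1 mm.
- gauge_hole3 (a point): centre of the mouth (level with the block's top face) of hole 4 from the smallest, 38 mm in diameter with a lead-in chamfer of about 1 mm.
- punch_p: one of three look-alike steel punches, 84 mm tall, about 220 g: one stands upright on the pad (the one to size), two in the tray. Round cutting end 26 mm tall, of unmarked size (27, 32 or 37 mm, which is which not known), a cone to z = 36 mm, then a straight 16 mm round shank to z = 78 mm, to grip. Origin: centre of the lower end, z up the shank.
- punch_q: one of three look-alike steel punches, 84 mm tall, about 220 g: one stands upright on the pad (the one to size), two in the tray. Round cutting end 26 mm tall, of unmarked size (27, 32 or 37 mm, which is which not known), a cone to z = 36 mm, then a straight 16 mm round shank to z = 78 mm, to grip. Origin: centre of the lower end, z up the shank.
- punch_r: one of three look-alike steel punches, 84 mm tall, about 220 g: one stands upright on the pad (the one to size), two in the tray. Round cutting end 26 mm tall, of unmarked size (27, 32 or 37 mm, which is which not known), a cone to z = 36 mm, then a straight 16 mm round shank to z = 78 mm, to grip. Origin: centre of the lower end, z up the shank.
- awl: bystander: loose awl lying on the bench, wooden handle, 150 mm long, 26 mm thick, lying along its x. Origin: on the bench under its middle.
- tin: bystander: loose closed green tin, 68 mm across, 32 mm tall. Origin: centre of its underside.
Things that resemble listed ones, but are neither listed nor needed, are in the scene too. Leave any orange, purple or yellow look-alike of the punch_q alone.

How it is judged:
On the way, in this order (a step that is already met when the one before it is completed fails the run):
1. the pad's punch, held upright, bears on the rim of the smallest hole (over 1 N, within 4 mm of its centre) (((horizontal distance between each of punch_q, punch_r and pad above 0.1 m and (contact force between punch_p and gauge above 1 N and horizontal distance between punch_p and gauge_hole0 below 0.004 m and z of punch_p in the frame of gauge below 0.034 m and angle between punch_p's own z axis and vertical below 0.12 rad and contact force between punch_p and the fingers above 0.5 N)) or (horizontal distance between each of punch_p, punch_r and pad above 0.1 m and (contact force between punch_q and gauge above 1 N and horizontal distance between punch_q and gauge_hole0 below 0.004 m and z of punch_q in the frame of gauge below 0.034 m and angle between punch_q's own z axis and vertical below 0.12 rad and contact force between punch_q and the fingers above 0.5 N)) or (horizontal distance between each of punch_p, punch_q and pad above 0.1 m and (contact force between punch_r and gauge above 1 N and horizontal distance between punch_r and gauge_hole0 below 0.004 m and z of punch_r in the frame of gauge below 0.034 m and angle between punch_r's own z axis and vertical below 0.12 rad and contact force between punch_r and the fingers above 0.5 N)))), for 0.1 s.
2. then it is tried in the second hole: it enters at least 5 mm if it fits, else it bears on the rim (((horizontal distance between each of punch_q, punch_r and pad above 0.1 m and (contact force between punch_p and gauge above 1 N and horizontal distance between punch_p and gauge_hole1 below 0.004 m and z of punch_p in the frame of gauge below 0.034 m and angle between punch_p's own z axis and vertical below 0.12 rad and contact force between punch_p and the fingers above 0.5 N)) or (horizontal distance between each of punch_p, punch_r and pad above 0.1 m and (contact force between punch_q and gauge above 1 N and horizontal distance between punch_q and gauge_hole1 below 0.004 m and z of punch_q in the frame of gauge below 0.034 m and angle between punch_q's own z axis and vertical below 0.12 rad and contact force between punch_q and the fingers above 0.5 N)) or (horizontal distance between each of punch_p, punch_q and pad above 0.1 m and (horizontal distance between punch_r and gauge_hole1 below 0.004 m and z of punch_r in the frame of gauge below 0.025 m and contact force between punch_r and the fingers above 0.5 N)))), for 0.1 s.
3. then, if the second did not take it, it is tried in the third in the same way; if the second took it, it stands seated there, released (((horizontal distance between each of punch_q, punch_r and pad above 0.1 m and (horizontal distance between punch_p and gauge_hole2 below 0.004 m and z of punch_p in the frame of gauge below 0.025 m and contact force between punch_p and the fingers above 0.5 N)) or (horizontal distance between each of punch_p, punch_r and pad above 0.1 m and (contact force between punch_q and gauge above 1 N and horizontal distance between punch_q and gauge_hole2 below 0.004 m and z of punch_q in the frame of gauge below 0.034 m and angle between punch_q's own z axis and vertical below 0.12 rad and contact force between punch_q and the fingers above 0.5 N)) or (horizontal distance between each of punch_p, punch_q and pad above 0.1 m and ((horizontal distance between punch_r and gauge_hole1 below 0.003 m and z of punch_r in the frame of gauge below 0.0165 m and angle between punch_r's own z axis and vertical below 0.06 rad) and (linear speed of punch_r below 0.01 m/s and contact force between punch_r and the fingers below 0.1 N))))), for 0.1 s.
At the end, for the whole second after the job is handed in: The punch that stood on the pad stands in the smallest hole that takes it: within 3 mm of its axis, lower end within 2.5 mm of the hole's floor, upright within 0.06 rad, released and at rest. The other two punches are still in the tray, each moved less than 15 mm; awl and tin moved less than 20 mm (((horizontal distance between each of punch_q, punch_r and pad above 0.1 m and (horizontal distance between punch_p and gauge_hole2 below 0.003 m and z of punch_p in the frame of gauge below 0.0165 m and angle between punch_p's own z axis and vertical below 0.06 rad) and (linear speed of punch_p below 0.01 m/s and contact force between punch_p and the fingers below 0.1 N)) or (horizontal distance between each of punch_p, punch_r and pad above 0.1 m and (horizontal distance between punch_q and gauge_hole3 below 0.003 m and z of punch_q in the frame of gauge below 0.0165 m and angle between punch_q's own z axis and vertical below 0.06 rad) and (linear speed of punch_q below 0.01 m/s and contact force between punch_q and the fingers below 0.1 N)) or (horizontal distance between each of punch_p, punch_q and pad above 0.1 m and (horizontal distance between punch_r and gauge_hole1 below 0.003 m and z of punch_r in the frame of gauge below 0.0165 m and angle between punch_r's own z axis and vertical below 0.06 rad) and (linear speed of punch_r below 0.01 m/s and contact force between punch_r and the fingers below 0.1 N))) and distance of each of awl, tin from where it was at the start of the episode below 0.02 m); the robot touches nothing.
It fails at once if a punch is pressed on the gauge with more than 40 N (contact force between any of punch_p, punch_q, punch_r and gauge above 40 N).
It fails at once if a punch is let into a hole larger than the first that takes it ((horizontal distance between punch_p and gauge_hole3 below 0.012 m and z of punch_p in the frame of gauge below 0.022 m) or (horizontal distance between punch_r and gauge_hole2 below 0.012 m and z of punch_r in the frame of gauge below 0.022 m) or (horizontal distance between punch_r and gauge_hole3 below 0.012 m and z of punch_r in the frame of gauge below 0.022 m)).
It fails at once if a spare punch from the tray is moved 15 mm or more (distance of each of punch_p, punch_q from where it was at the start of the episode above 0.015 m or distance of each of punch_p, punch_r from where it was at the start of the episode above 0.015 m or distance of each of punch_q, punch_r from where it was at the start of the episode above 0.015 m or (horizontal distance between punch_q and pad below 0.06 m and distance of punch_p from where it was at the start of the episode above 0.015 m) or (horizontal distance between punch_r and pad below 0.06 m and distance of punch_p from where it was at the start of the episode above 0.015 m) or (horizontal distance between punch_p and pad below 0.06 m and distance of punch_q from where it was at the start of the episode above 0.015 m) or (horizontal distance between punch_r and pad below 0.06 m and distance of punch_q from where it was at the start of the episode above 0.015 m) or (horizontal distance between punch_p and pad below 0.06 m and distance of punch_r from where it was at the start of the episode above 0.015 m) or (horizontal distance between punch_q and pad below 0.06 m and distance of punch_r from where it was at the start of the episode above 0.015 m)).
It fails at once if the awl or the tin is moved 20 mm or more (distance of any of awl, tin from where it was at the start of the episode above 0.02 m).
It also fails if it takes over 72 s, if anything falls off the work surface, if the arm or the gripper's body presses on something with over 40 N, if the wrist force passes 120 N, or if a joint passes its speed limit or range.

## Robot

A 6-joint arm with a two-finger parallel gripper is mounted at the origin on the work surface. World frame = base frame: x ahead of the robot, y to its left, z up, the work surface at z = 0. Lengths are in m, angles in rad, forces in N, time in s.
With the tool pointing down it reaches from about 0.3 to 0.775 m from the base axis. Payload 14.6 kg.
Tool frame: the origin (TCP) lies between the finger pads; the fingertips stand 8 mm ahead of it and the grasp point (between the pads) lies 11 mm behind it; y points along the fingers, z is the direction in which the jaws open and shut, and the axes are right-handed (so a half turn about y gives the same grasp; the last joint's range is limited). The gripper opens to 94 mm and grips with 3 to 60 N. Pads are 16 mm wide; open, the fingers measure 119 mm over their backs; the gripper's body (75 mm by 177 mm) begins 78 mm behind the grasp point.
Start: joints at [1.139, 0.3, 1.521, -0, 1.321, -0.067], TCP at [0.196, 0.514, 0.213] pointing down, gripper open.
Joint ranges: [-3.03, 3.03], [-0.79, 2.21], [0.23, 2.52], [-1.04, 4.18], [0, 3.07], [-2.55, 2.55]. Speed limits (rad/s): [2.22, 2.22, 2.57, 3.14, 3.14, 3.14].

## Interface

Orientations are given as a 3x3 rotation matrix whose columns are the frame's x, y, z axes.
In Python, from plant import status, optics, manip gives the robot as it stands. The module is installed in compiled form; this text tells all that it offers.
- The arm moves only by the tool carry_out, never from a script. Its argument "deltas" is a list of rows, each an object with "dp": the shift along the tool's x, y, z in m, a list of three; "dr": the turn, a rotation vector about the tool's x, y, z in degrees, a list of three; "fingers": the opening, from 0 (shut) to 1 (fully open). In form: [{"dp": [dx, dy, dz], "dr": [ax, ay, az], "fingers": fingers}, ...]. A call has exactly 10 rows; each row is the pose to reach, as a shift and turn from the pose commanded when the call began, along the tool's axes at that moment; what a row does not reach only later rows make up. A row lasts 1/8 s, in which the tool goes at most 62.5 mm and 10.7 degrees, less where a joint would pass 70% of its speed; a pose out of reach is approached as far as the arm can. A call with a gripper value outside its range is refused whole. The fingers move at their own pace and stop on an object; "newtons" is the grip in N (left out, the last holds). Time passes only in rows, so rows that repeat a pose let the fingers close, or fill a call up. It gives the time, the measured TCP pose, the force and the opening at its end, in the units of the state.
- status.get_state(): the state, without advancing time (a new reading comes with each control period).
- optics.grab_frame(name): name is "scene" or "side" or "wrist"; returns a dict with "img" (384x512x3 uint8, red, green, blue), "range_z" (384x512 float32, m along the optical axis (not along the pixel's ray), 0 where there is no reading), "fx", "fy", "cx", "cy" (pixels), "R" (3x3) and "t" (3): a world point X has camera coordinates R X + t. Camera axes: x right, y down, z forward; pixel columns grow to the right and rows downward; lengths in m; the calibration is good to about 2 mm. A picture is of the moment at which its call begins.
- manip.sign_off(): hands the job in, once; it reports no verdict.
The state is a dict: "time": time; "q": joint angles; "qvel": joint speeds; "joint_efforts": joint torques, N m; "eef_pos": TCP position; "eef_rot": TCP orientation; "force": force on the tool from outside, world axes, zero at the start; "ft_torque": the same for the moment, N m; "width": finger opening in m.
Only numpy, scipy, OpenCV 4.12 (cv2) and the standard library are available. Lean on these libraries where they do the work, as an engineer would, in place of code of your own. Each camera call takes 0.05 s, during which the arm holds its last target.

## Working session

There is one attempt and no reset: what is moved stays moved. The work goes in short steps, Python scripts to look and compute and a tool call to move; the robot and the scene stay as the last step left them, time stands still between calls to the robot, and variables do not carry over. Pictures are saved under pics/ and viewed, and the job is handed in when it is done.

Besides the shell and the picture viewer there is one more tool, called after "Emit:" in YAML: its name, and indented under it one key for each argument. carry_out: Moves the arm, as the interface text tells. Its arguments: {"type":"object","properties":{"deltas":{"type":"array"},"newtons":{"type":"number"}},"required":["deltas"]}

```bash
mkdir -p pics; cat > h.py <<'E'
import numpy as np, cv2
from plant import status, optics, manip
def grab(n,save=None):
    f=optics.grab_frame(n)
    np.savez('%s.npz'%(save or n),**f)
    cv2.imwrite('pics/%s.png'%(save or n),f['img'][:,:,::-1])
    return f
def w(f,u,v,z=None):
    R,t=np.array(f['R']),np.array(f['t'])
    ray=np.array([(u-f['cx'])/f['fx'],(v-f['cy'])/f['fy'],1.])
    if z is None:
        d=f['range_z'][int(round(v)),int(round(u))]
    else:
        c=-R.T@t; r=R.T@ray; d=(z-c[2])/r[2]
    return R.T@(ray*d-t)
E
python3 - <<'E'
from h import *
for n in ['scene','side','wrist']:
    f=grab(n,n+'0'); print(n,f['fx'],-np.array(f['R']).T@f['t'])
s=status.get_state(); print(s)
E
```

```text
scene 376.75915449558977 [ 1.36758929 -0.07613208  0.59791483]
side 493.5094922484836 [-0.03973182 -0.68120234  0.7004351 ]
wrist 285.27153318268716 [0.13137474 0.53795107 0.38412523]
{'time': 0.15, 'q': array([ 1.13943109e+00,  3.00315941e-01,  1.52138989e+00,  9.30572324e-06,
        1.32072401e+00, -6.65894092e-02]), 'qvel': array([ 0.00039256, -0.00293012, -0.00192668, -0.00025847,  0.00113196,
        0.00092661]), 'joint_efforts': array([-7.89620681e-04, -5.31960011e+01, -3.52824140e+01,  7.07486691e-02,
        2.35441898e-02, -4.79227606e-05]), 'eef_pos': array([0.19612663, 0.51365016, 0.21305233]), 'eef_rot': array([[ 9.34202923e-01, -3.58226006e-04,  3.56741882e-01],
       [-3.56742056e-01, -7.56723576e-04,  9.34202619e-01],
       [-6.47006792e-05, -9.99999650e-01, -8.34727659e-04]]), 'force': array([-0.15371605, -0.43175514, -0.39630325]), 'ft_torque': array([ 0.02641917, -0.01773542,  0.01730808]), 'width': 0.09370631404271526}
```

View pics/scene0.png

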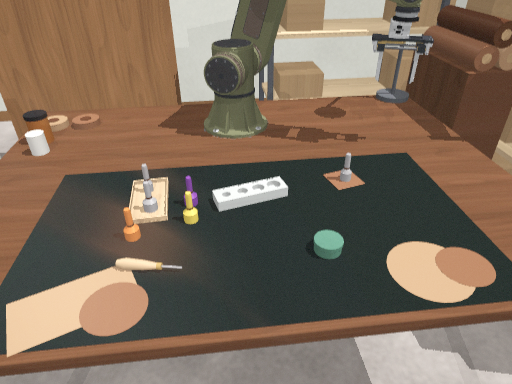

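View pics/side0.png

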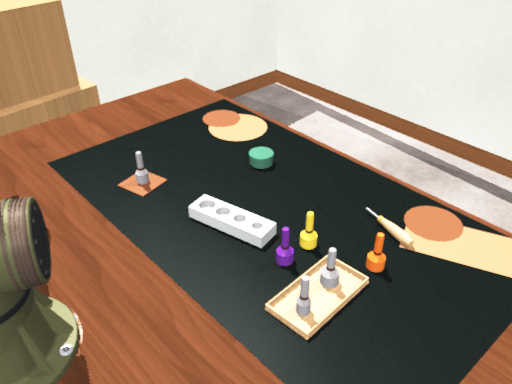

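View pics/wrist0.png

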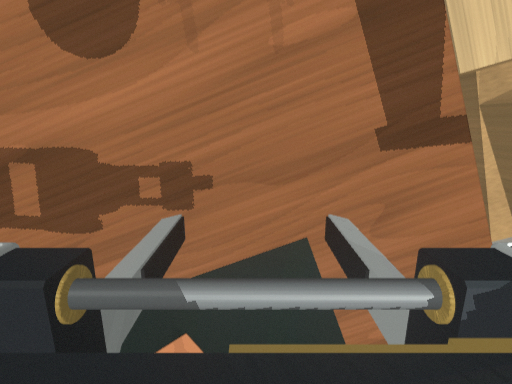

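The grey punch on the brown pad is at scene (346,170) and side (142,170), and that is the one to size. The other two grey punches stand in the tray at scene (146,175) and (150,197). The orange, purple and yellow look-alikes are at (131,228), (189,190) and (190,210). Enlarging now to confirm the punch and locate the hole centres.

```bash
python3 - <<'E'
import cv2,numpy as np
a=cv2.imread('pics/scene0.png');b=cv2.imread('pics/side0.png')
r=lambda i,x,y,w,h,s:cv2.resize(i[y:y+h,x:x+w],(w*s,h*s),interpolation=cv2.INTER_CUBIC)
cv2.imwrite('pics/c1.png',np.vstack([r(a,205,170,100,45,8)]))
cv2.imwrite('pics/c2.png',r(b,180,190,100,60,8))
cv2.imwrite('pics/c3.png',np.hstack([r(a,315,145,60,50,6),r(b,110,145,60,50,6)]))
E
```

```text
(no output)
```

View pics/c1.png

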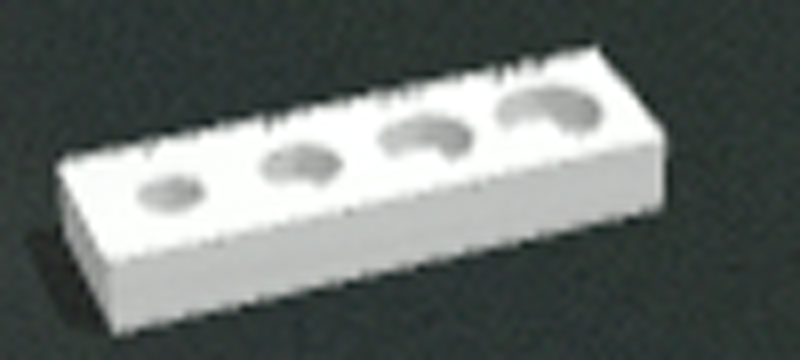

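View pics/c2.png

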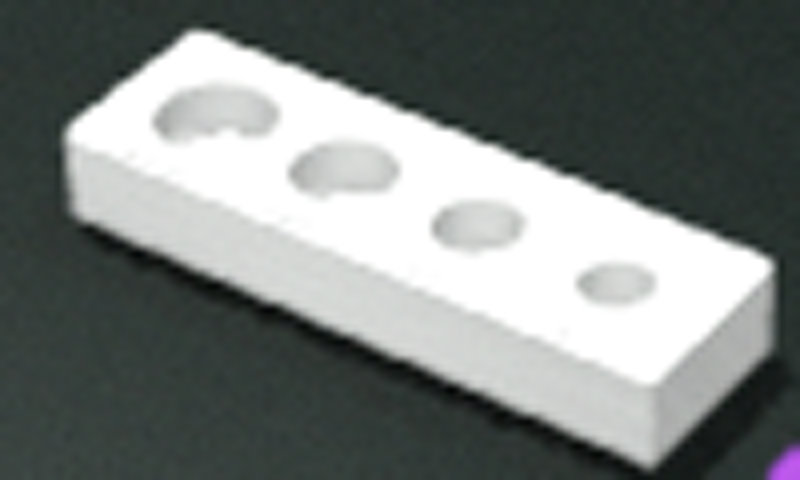

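View pics/c3.png

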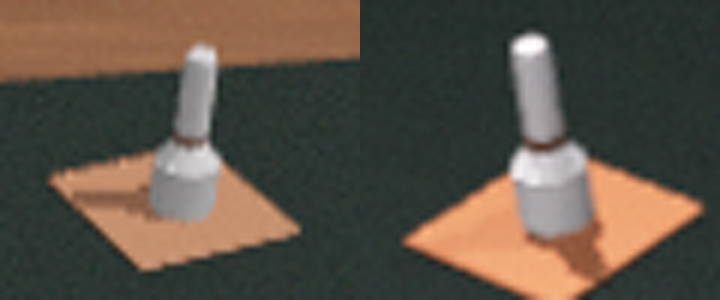

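```bash
python3 - <<'E'
from h import *
A=dict(np.load('scene0.npz'));B=dict(np.load('side0.npz'))
c=lambda x,y,s,x0,y0:((x+.5)/s-.5+x0,(y+.5)/s-.5+y0)
for f,cs,o,name in((A,[(118,262),(60,162),(597,48),(664,135)],(205,170),'scene'),(B,[(775,265),(652,385),(68,132),(195,30)],(180,190),'side')):
    P=np.array([w(f,*c(x,y,8,*o),z=.03) for x,y in cs]); print(name,P.round(4).tolist(), [np.linalg.norm(P[i]-P[i-1]).round(4) for i in range(4)], P.mean(0))
    a=(P[2]+P[3]-P[0]-P[1]);a/=np.linalg.norm(a);print('yaw',np.degrees(np.arctan2(a[1],a[0])))
    print('holes line', [(P.mean(0)+a*k*.046).round(4).tolist() for k in(-1.5,-.5,.5,1.5)])
H=[(171,193),(301,165),(426,137),(548,110)]
print([w(A,*c(x,y,8,205,170),z=.03).round(4).tolist() for x,y in H])
H=[(617,284),(478,226),(345,170),(216,117)]
print([w(B,*c(x,y,8,180,190),z=.03).round(4).tolist() for x,y in H])
print('top',w(A,*c(204,50,6,315,145),z=.087),w(B,*c(530-360,43,6,110,145),z=.087))
print('collar36+4', w(A,*c(190,140,6,315,145),z=.042),w(B,*c(545-360,142,6,110,145),z=.042))
print('base',w(A,*c(182,204,6,315,145),z=.004),w(B,*c(558-360,222,6,110,145),z=.004))
E
```

```text
scene [[0.5627, -0.0805, 0.03], [0.501, -0.0979, 0.03], [0.4516, 0.0964, 0.03], [0.5114, 0.1095, 0.03]] [np.float64(0.1968), np.float64(0.0641), np.float64(0.2005), np.float64(0.0613)] [0.50668475 0.0068724  0.03      ]
yaw 104.67752527967626
holes line [[0.5242, -0.0599, 0.03], [0.5125, -0.0154, 0.03], [0.5009, 0.0291, 0.03], [0.4892, 0.0736, 0.03]]
side [[0.563, -0.0834, 0.03], [0.5038, -0.0979, 0.03], [0.4565, 0.097, 0.03], [0.5143, 0.1131, 0.03]] [np.float64(0.2024), np.float64(0.061), np.float64(0.2005), np.float64(0.0601)] [0.50940457 0.00719626 0.03      ]
yaw 103.78173865344522
holes line [[0.5258, -0.0598, 0.03], [0.5149, -0.0151, 0.03], [0.5039, 0.0295, 0.03], [0.493, 0.0742, 0.03]]
[[0.5249, -0.0613, 0.03], [0.5137, -0.0164, 0.03], [0.5019, 0.028, 0.03], [0.4903, 0.0724, 0.03]]
[[0.5256, -0.0604, 0.03], [0.5145, -0.0154, 0.03], [0.5036, 0.0294, 0.03], [0.4922, 0.0742, 0.03]]
top [0.44712542 0.29690889 0.087     ] [0.45602511 0.29897515 0.087     ]
collar36+4 [0.45464136 0.29334352 0.042     ] [0.45351295 0.29465985 0.042     ]
base [0.45247873 0.29483978 0.004     ] [0.45201507 0.29144402 0.004     ]
```

```bash
python3 - <<'E'
from h import *
A=dict(np.load('scene0.npz'));B=dict(np.load('side0.npz'));W=dict(np.load('wrist0.npz'))
for n,u,v in(('yellow',190,222),('purple',190,206),('orange',131,240),('t1',146,190),('t2',150,210),('tin',328,250)): print(n,w(A,u,v,z=0.0 if n!='tin' else 0).round(3))
for n,u,v in(('yellow',309,247),('purple',285,263),('orange',376,270)): print(n,w(B,u,v,z=0.0).round(3))
s=status.get_state();R=s['eef_rot'];p=s['eef_pos']
cR=W['R'];ct=W['t']
print('cam axes in tool\n',(R.T@cR.T).round(3),'cam pos tool',R.T@(-cR.T@ct-p),W['cx'],W['cy'])
for q in ([0,-.011,0],[0,.045,0],[0,.1,0],[-.05,.1,0],[-.1,.1,0]):
    X=cR@(p+R@np.array(q))+ct; print(q,W['fx']*X[0]/X[2]+W['cx'],W['fy']*X[1]/X[2]+W['cy'])
E
```

```text
yellow [ 0.597 -0.158 -0.   ]
purple [ 0.527 -0.16  -0.   ]
orange [ 0.649 -0.298 -0.   ]
t1 [ 0.431 -0.288 -0.   ]
t2 [ 0.532 -0.266  0.   ]
tin [0.743 0.161 0.   ]
yellow [ 0.583 -0.164 -0.   ]
purple [ 0.51  -0.164 -0.   ]
orange [ 0.631 -0.303  0.   ]
cam axes in tool
 [[ 0.     0.97   0.242]
 [ 0.001 -0.242  0.97 ]
 [ 1.     0.    -0.001]] cam pos tool [-0.06917163 -0.17106803 -0.00054053] 254.57756633340463 191.13392110614248
[0, -0.011, 0] 255.65384895385048 238.299280530003
[0, 0.045, 0] 255.44034538699793 209.9258758126668
[0, 0.1, 0] 255.31139084353728 192.78855344522916
[-0.05, 0.1, 0] 255.33926438020436 141.15393678031637
[-0.1, 0.1, 0] 255.3697731164294 84.63771787604001
```

```bash
cat >> h.py <<'E'
from scipy.spatial.transform import Rotation as Ro
def Rt(yaw):
    z=np.array([np.cos(np.radians(yaw)),np.sin(np.radians(yaw)),0]);y=np.array([0,0,-1.]);return np.stack([np.cross(y,z),y,z],1)
def plan(p,yaw):
    s=status.get_state();R=s['eef_rot']
    print('dp',(R.T@(np.array(p)-s['eef_pos'])).round(4),'dr',Ro.from_matrix(R.T@Rt(yaw)).as_rotvec(degrees=True).round(2),'t',s['time'],'F',s['force'].round(2),'pos',s['eef_pos'].round(4))
E
python3 -c "
from h import *
plan([.4535,.2945,.2],14)"
```

```text
dp [ 0.3186  0.0131 -0.1129] dr [5.00e-02 5.51e+01 2.00e-02] t 0.15 F [-0.15 -0.43 -0.4 ] pos [0.1961 0.5137 0.2131]
```

Emit:
carry_out:
  deltas:
    - {"dp": [0.04, 0.0015, -0.014], "dr": [0, 7, 0], "fingers": 1}
    - {"dp": [0.08, 0.003, -0.028], "dr": [0, 14, 0], "fingers": 1}
    - {"dp": [0.12, 0.005, -0.042], "dr": [0, 21, 0], "fingers": 1}
    - {"dp": [0.16, 0.0065, -0.056], "dr": [0, 28, 0], "fingers": 1}
    - {"dp": [0.2, 0.008, -0.071], "dr": [0, 35, 0], "fingers": 1}
    - {"dp": [0.24, 0.01, -0.085], "dr": [0, 42, 0], "fingers": 1}
    - {"dp": [0.28, 0.0115, -0.099], "dr": [0, 49, 0], "fingers": 1}
    - {"dp": [0.3186, 0.0131, -0.1129], "dr": [0.05, 55.1, 0], "fingers": 1}
    - {"dp": [0.3186, 0.0131, -0.1129], "dr": [0.05, 55.1, 0], "fingers": 1}
    - {"dp": [0.3186, 0.0131, -0.1129], "dr": [0.05, 55.1, 0], "fingers": 1}

```text
time: 1.4
eef_pos: [0.4532, 0.2949, 0.2002]
eef_rot: [[0.243, 0.0, 0.97], [-0.97, 0.0, 0.243], [-0.0, -1.0, 0.0]]
force: [-0.8, 0.6, 0.1]
width: 0.094
```

```bash
python3 -c "
from h import *
f=grab('wrist','w1'); plan([.4535,.2945,.2],14)
i=cv2.imread('pics/w1.png'); cv2.imwrite('pics/w1c.png',cv2.resize(i[100:300,156:356],None,fx=3,fy=3,interpolation=cv2.INTER_CUBIC))
"
```

```text
dp [0.0008 0.0003 0.0003] dr [-0.03  0.09 -0.03] t 1.45 F [-0.03 -0.36  0.34] pos [0.453  0.2952 0.2003]
```

View pics/w1c.png

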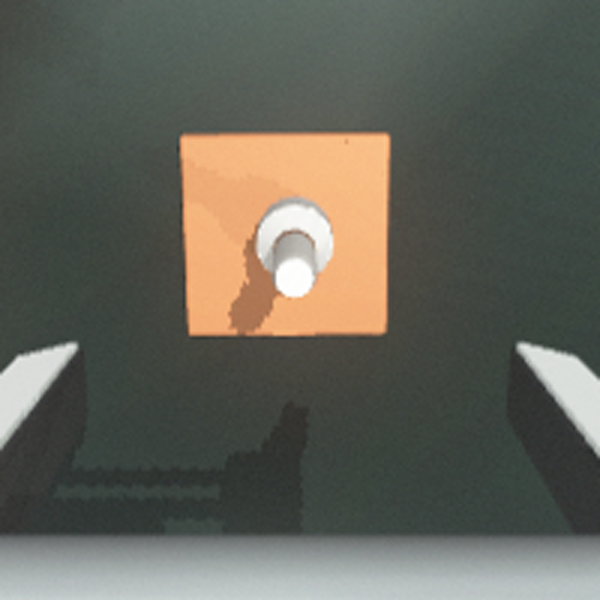

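View pics/w1.png

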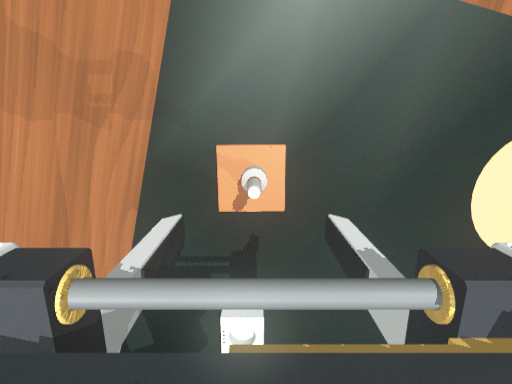

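The punch stands in the middle of the pad, with its top at wrist (254,192), between the two fingers. The big end centre is at about (254,180).

```bash
python3 -c "
from h import *
f=dict(np.load('w1.npz'))
c=lambda x,y:((x+.5)/3-.5+156,(y+.5)/3-.5+100)
print(w(f,*c(295,278),z=.088),w(f,*c(295,240),z=.028),[w(f,*c(*q),z=.004).round(4) for q in((182,133),(388,133),(386,334),(190,334))])
print(f['range_z'][192,254],w(f,254,192),w(f,254,190))
s=status.get_state();R=s['eef_rot'];p=s['eef_pos']
for yy in [.008]:
  for zz in(-.047,.047):
    X=f['R']@(p+R@np.array([0,yy,zz]))+f['t'];print(f['fx']*X[0]/X[2]+f['cx'],f['fy']*X[1]/X[2]+f['cy'])
plan([.4535,.2945,.2],14)
"
```

```text
[0.45342584 0.29203899 0.088     ] [0.45317596 0.29288624 0.028     ] [array([0.3966, 0.3214, 0.004 ]), array([0.4815, 0.3427, 0.004 ]), array([0.5046, 0.2561, 0.004 ]), array([0.419 , 0.2348, 0.004 ])]
0.29303107 [0.45338974 0.29218148 0.08718403] [0.45279925 0.29454902 0.08851781]
183.90342120321029 226.06678769775002
324.85869334213845 225.9309920523894
dp [0.0008 0.0003 0.0003] dr [-0.03  0.09 -0.03] t 1.45 F [-0.03 -0.36  0.34] pos [0.453  0.2952 0.2003]
```

```bash
python3 -c "
from h import *
plan([.4532,.2925,.054],14)
"
```

```text
dp [ 0.0028  0.1463 -0.0005] dr [-0.03  0.09 -0.03] t 1.45 F [-0.03 -0.36  0.34] pos [0.453  0.2952 0.2003]
```

Emit:
carry_out:
  deltas:
    - {"dp": [0.0022, 0.02, -0.0005], "dr": [0, 0, 0], "fingers": 1}
    - {"dp": [0.0022, 0.04, -0.0005], "dr": [0, 0, 0], "fingers": 1}
    - {"dp": [0.0022, 0.06, -0.0005], "dr": [0, 0, 0], "fingers": 1}
    - {"dp": [0.0022, 0.08, -0.0005], "dr": [0, 0, 0], "fingers": 1}
    - {"dp": [0.0022, 0.1, -0.0005], "dr": [0, 0, 0], "fingers": 1}
    - {"dp": [0.0022, 0.12, -0.0005], "dr": [0, 0, 0], "fingers": 0.8}
    - {"dp": [0.0022, 0.135, -0.0005], "dr": [0, 0, 0], "fingers": 0.6}
    - {"dp": [0.0022, 0.146, -0.0005], "dr": [0, 0, 0], "fingers": 0.4}
    - {"dp": [0.0022, 0.146, -0.0005], "dr": [0, 0, 0], "fingers": 0.3}
    - {"dp": [0.0022, 0.146, -0.0005], "dr": [0, 0, 0], "fingers": 0.25}

```text
time: 2.7
eef_pos: [0.454, 0.2927, 0.0549]
eef_rot: [[0.242, 0.001, 0.97], [-0.97, 0.001, 0.242], [-0.001, -1.0, 0.002]]
force: [-0.7, 0.0, 0.1]
width: 0.0472
```

Emit:
carry_out:
  deltas:
    - {"dp": [0, 0, 0], "dr": [0, 0, 0], "fingers": 0.22}
    - {"dp": [0, 0, 0], "dr": [0, 0, 0], "fingers": 0.2}
    - {"dp": [0, 0, 0], "dr": [0, 0, 0], "fingers": 0.17}
    - {"dp": [0, 0, 0], "dr": [0, 0, 0], "fingers": 0.14}
    - {"dp": [0, 0, 0], "dr": [0, 0, 0], "fingers": 0.1}
    - {"dp": [0, 0, 0], "dr": [0, 0, 0], "fingers": 0.05}
    - {"dp": [0, 0, 0], "dr": [0, 0, 0], "fingers": 0}
    - {"dp": [0, 0, 0], "dr": [0, 0, 0], "fingers": 0}
    - {"dp": [0, 0, 0], "dr": [0, 0, 0], "fingers": 0}
    - {"dp": [0, 0, 0], "dr": [0, 0, 0], "fingers": 0}
  newtons: 30

```text
time: 3.95
eef_pos: [0.4537, 0.2925, 0.0544]
eef_rot: [[0.242, 0.001, 0.97], [-0.97, 0.001, 0.242], [-0.0, -1.0, 0.001]]
force: [-0.7, -0.2, 1.0]
width: 0.0151
```

```bash
python3 -c "
from h import *
f=grab('wrist','w2'); plan([.4532,.2925,.054],14);grab('side','s2')
i=cv2.imread('pics/w2.png'); cv2.imwrite('pics/w2c.png',cv2.resize(i[150:330,156:356],None,fx=3,fy=3,interpolation=cv2.INTER_CUBIC))
"
```

```text
dp [-0.0001  0.0004 -0.0005] dr [-0.05 -0.   -0.02] t 4.0 F [-0.67  0.18  1.4 ] pos [0.4537 0.2925 0.0544]
```

View pics/w2c.png

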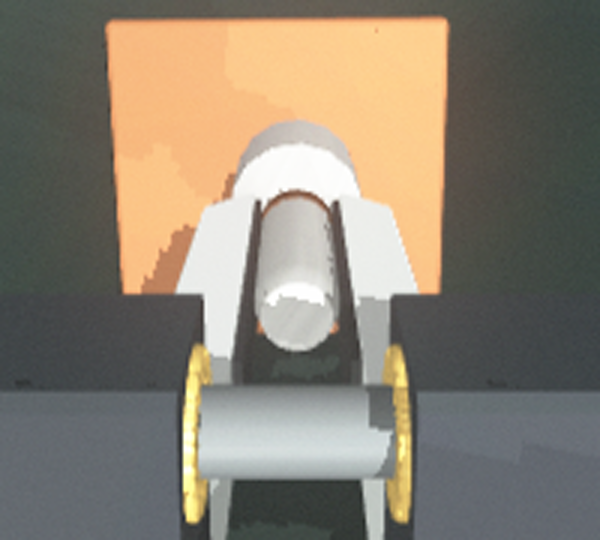

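View pics/s2.png

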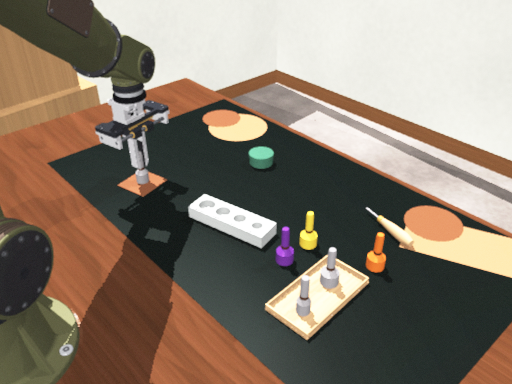

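```bash
python3 -c "
from h import *
f=dict(np.load('w2.npz'));c=lambda x,y:((x+.5)/3-.5+156,(y+.5)/3-.5+150)
s=status.get_state();R=s['eef_rot'];p=s['eef_pos']
for q,z in(((298,316),.088),((298,197),.042)):
  P=w(f,*c(*q),z=z);print(P,R.T@(P-p))
plan([.4532,.2925,.154],14)
d=np.array([-.242,.970]);C=np.array([.5085,.007]);
for k in(-1.5,-.5,.5,1.5):print(C+d*k*.046)
"
```

```text
[0.45387446 0.29251394 0.088     ] [-4.09045763e-06 -3.36348482e-02  1.84521337e-04]
[0.45249285 0.29867607 0.042     ] [-0.00630039  0.01236759  0.0002994 ]
dp [-0.0002 -0.0996 -0.0004] dr [-0.04 -0.   -0.02] t 4.05 F [-0.1  -1.03  1.29] pos [0.4537 0.2925 0.0544]
[ 0.525198 -0.05993 ]
[ 0.514066 -0.01531 ]
[0.502934 0.02931 ]
[0.491802 0.07393 ]
```

Emit:
carry_out:
  deltas:
    - {"dp": [0, -0.01, 0], "dr": [0, 0, 0], "fingers": 0}
    - {"dp": [0, -0.03, 0], "dr": [0, 0, 0], "fingers": 0}
    - {"dp": [0, -0.055, 0], "dr": [0, 0, 0], "fingers": 0}
    - {"dp": [0.01, -0.075, 0], "dr": [0, 0, 0], "fingers": 0}
    - {"dp": [0.035, -0.08, -0.001], "dr": [0, 0, 0], "fingers": 0}
    - {"dp": [0.065, -0.08, -0.002], "dr": [0, 0, 0], "fingers": 0}
    - {"dp": [0.095, -0.08, -0.004], "dr": [0, 0, 0], "fingers": 0}
    - {"dp": [0.125, -0.08, -0.005], "dr": [0, 0, 0], "fingers": 0}
    - {"dp": [0.155, -0.08, -0.0065], "dr": [0, 0, 0], "fingers": 0}
    - {"dp": [0.185, -0.08, -0.008], "dr": [0, 0, 0], "fingers": 0}
  newtons: 30

```text
time: 5.3
eef_pos: [0.4908, 0.11, 0.1348]
eef_rot: [[0.242, 0.001, 0.97], [-0.97, 0.001, 0.242], [-0.0, -1.0, 0.001]]
force: [-0.9, 0.3, -1.9]
width: 0.0157
```

Emit:
carry_out:
  deltas:
    - {"dp": [0.03, 0, -0.0015], "dr": [0, 0, 0], "fingers": 0}
    - {"dp": [0.06, 0, -0.003], "dr": [0, 0, 0], "fingers": 0}
    - {"dp": [0.09, 0, -0.0045], "dr": [0, 0, 0], "fingers": 0}
    - {"dp": [0.12, 0, -0.006], "dr": [0, 0, 0], "fingers": 0}
    - {"dp": [0.145, 0, -0.007], "dr": [0, 0, 0], "fingers": 0}
    - {"dp": [0.162, 0, -0.0075], "dr": [0, 0, 0], "fingers": 0}
    - {"dp": [0.174, 0, -0.008], "dr": [0, 0, 0], "fingers": 0}
    - {"dp": [0.174, 0, -0.008], "dr": [0, 0, 0], "fingers": 0}
    - {"dp": [0.174, 0, -0.008], "dr": [0, 0, 0], "fingers": 0}
    - {"dp": [0.174, 0, -0.008], "dr": [0, 0, 0], "fingers": 0}

```text
time: 6.55
eef_pos: [0.5249, -0.0592, 0.1342]
eef_rot: [[0.243, 0.001, 0.97], [-0.97, 0.001, 0.243], [-0.0, -1.0, 0.001]]
force: [-0.0, -0.6, -1.4]
width: 0.0155
```

```bash
python3 -c "
from h import *
f=grab('wrist','w3'); plan([.5252,-.0599,.0815],14);grab('side','s3');grab('scene','sc3')
i=cv2.imread('pics/w3.png'); cv2.imwrite('pics/w3c.png',cv2.resize(i[0:290,156:356],None,fx=3,fy=3,interpolation=cv2.INTER_CUBIC)[:600])
r=lambda i,x,y,w,h,s:cv2.resize(i[y:y+h,x:x+w],(w*s,h*s),interpolation=cv2.INTER_CUBIC)
cv2.imwrite('pics/c4.png',r(cv2.imread('pics/sc3.png'),205,120,100,100,6))
cv2.imwrite('pics/c5.png',r(cv2.imread('pics/s3.png'),180,150,120,100,6))
"
```

```text
dp [0.0007 0.0527 0.    ] dr [-0.05  0.04 -0.02] t 6.6 F [-1.3  -0.02 -1.81] pos [ 0.525  -0.0593  0.1342]
```

View pics/w3.png

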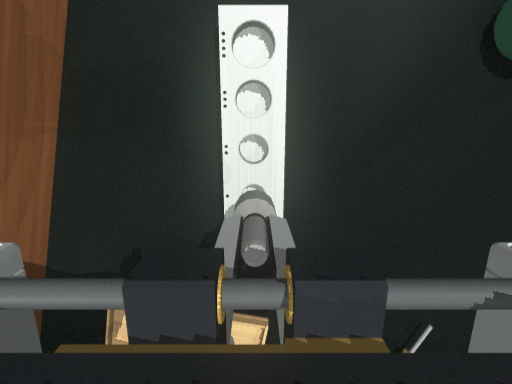

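View pics/w3c.png

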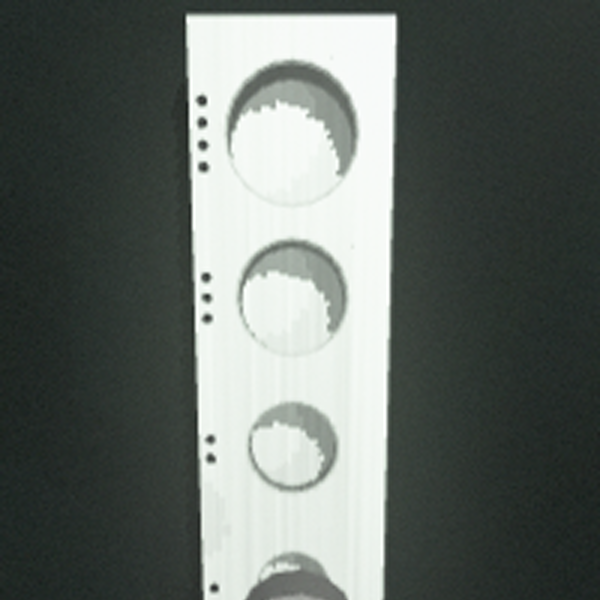

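View pics/c4.png

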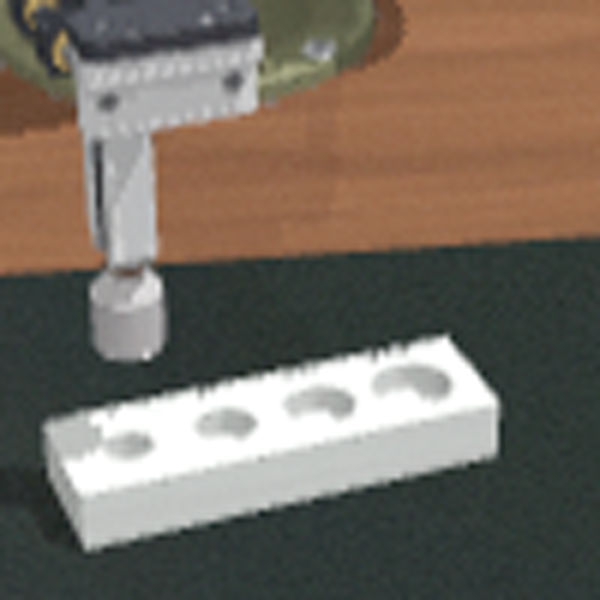

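View pics/c5.png

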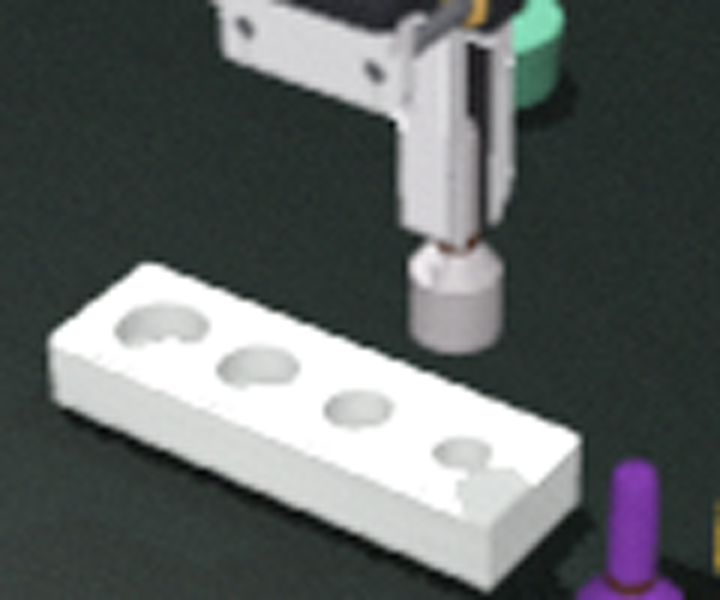

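```bash
python3 -c "
from h import *
f=dict(np.load('w3.npz'));c=lambda x,y:((x+.5)/3-.5+156,(y+.5)/3-.5)
s=status.get_state();R=s['eef_rot'];p=s['eef_pos']
H=[w(f,*c(*q),z=.03) for q in((293,446.5),(293,297.5),(292,133.5))]
print(H); d=(H[2]-H[0])/np.linalg.norm(H[2]-H[0]);print(np.linalg.norm(H[1]-H[0]),np.linalg.norm(H[2]-H[1]),np.degrees(np.arctan2(d[1],d[0])))
m=sum(H)/3
for k in(-2,-1,0,1):
  P=m+d*.046*k;print(k+1,P,R.T@(P-p))
for q in((187,15),(397,15)):print('corner',w(f,*c(*q),z=.03))
# held punch side-view: bottom/edges
cc=lambda x,y,o:((x+.5)/6-.5+o[0],(y+.5)/6-.5+o[1])
A=dict(np.load('sc3.npz'));B=dict(np.load('s3.npz'))
zb=p[2]-.0504
# silhouette mid of cylinder near mid height z=zb+.013
for F,q,o in((A,(128,320),(205,120)),(B,(456,308),(180,150))):
  P=w(F,*cc(*q,o),z=zb+.013);print('punch',P,R.T@(P-p))
"
```

```text
[array([ 0.51364102, -0.01818625,  0.03      ]), array([0.50266779, 0.02590566, 0.03      ]), array([0.49127663, 0.07045948, 0.03      ])]
0.04543685441142871 0.045986969478660086 104.15963989542499
-1 [ 0.52503393 -0.06314522  0.03      ] [ 0.00363426  0.10425462 -0.00094527]
0 [ 0.5137812 -0.0185428  0.03     ] [-0.04236561  0.10427013 -0.00105165]
1 [0.50252848 0.02605963 0.03      ] [-0.08836548  0.10428563 -0.00115803]
2 [0.49127576 0.07066205 0.03      ] [-0.13436536  0.10430114 -0.00126441]
corner [0.45477352 0.09315076 0.03      ]
corner [0.51288999 0.10771866 0.03      ]
punch [ 0.52827779 -0.05801283  0.09685661] [-0.00058149  0.03740316  0.00350205]
punch [ 0.52186228 -0.06111308  0.09685661] [ 0.0008713  0.0373968 -0.0034736]
```

Dots confirm that the one-dot hole is under the punch and that the holes increase away from it. The wrist camera and the scene plus side pair agree that the punch must shift about 3.4 mm along tool x. Shifting now and coming down close.

Emit:
carry_out:
  deltas:
    - {"dp": [0.001, 0.004, -0.0003], "dr": [0, 0, 0], "fingers": 0}
    - {"dp": [0.002, 0.012, -0.0006], "dr": [0, 0, 0], "fingers": 0}
    - {"dp": [0.003, 0.02, -0.0009], "dr": [0, 0, 0], "fingers": 0}
    - {"dp": [0.0034, 0.028, -0.0009], "dr": [0, 0, 0], "fingers": 0}
    - {"dp": [0.0034, 0.036, -0.0009], "dr": [0, 0, 0], "fingers": 0}
    - {"dp": [0.0034, 0.042, -0.0009], "dr": [0, 0, 0], "fingers": 0}
    - {"dp": [0.0034, 0.046, -0.0009], "dr": [0, 0, 0], "fingers": 0}
    - {"dp": [0.0034, 0.048, -0.0009], "dr": [0, 0, 0], "fingers": 0}
    - {"dp": [0.0034, 0.049, -0.0009], "dr": [0, 0, 0], "fingers": 0}
    - {"dp": [0.0034, 0.049, -0.0009], "dr": [0, 0, 0], "fingers": 0}

```text
time: 7.95
eef_pos: [0.525, -0.0633, 0.0853]
eef_rot: [[0.242, 0.001, 0.97], [-0.97, 0.0, 0.242], [-0.0, -1.0, 0.001]]
force: [0.1, 0.3, -1.9]
width: 0.0152
```

```bash
python3 -c "
from h import *
plan([.5249,-.0628,.0804],14);f=grab('wrist','w4');grab('side','s4');grab('scene','sc4')
r=lambda i,x,y,w,h,s:cv2.resize(i[y:y+h,x:x+w],(w*s,h*s),interpolation=cv2.INTER_CUBIC)
cv2.imwrite('pics/c6.png',np.hstack([r(cv2.imread('pics/sc4.png'),200,150,60,60,6),r(cv2.imread('pics/s4.png'),220,190,60,60,6)]))
plan([.5249,-.0628,.0804],14)
"
```

```text
dp [-0.0005  0.0049  0.    ] dr [-0.05 -0.   -0.02] t 7.95 F [ 0.1   0.33 -1.94] pos [ 0.525  -0.0633  0.0853]
dp [-0.0005  0.005  -0.    ] dr [-0.06 -0.   -0.02] t 8.1 F [ 0.48  0.16 -1.7 ] pos [ 0.525  -0.0633  0.0854]
```

View pics/c6.png

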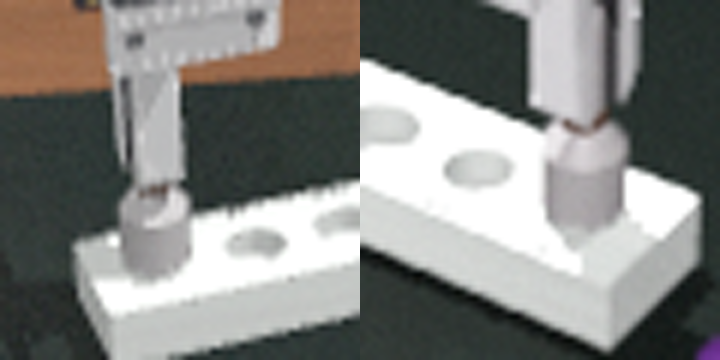

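Emit:
carry_out:
  deltas:
    - {"dp": [-0.0005, 0.0006, 0], "dr": [0, 0, 0], "fingers": 0}
    - {"dp": [-0.0005, 0.0012, 0], "dr": [0, 0, 0], "fingers": 0}
    - {"dp": [-0.0005, 0.0018, 0], "dr": [0, 0, 0], "fingers": 0}
    - {"dp": [-0.0005, 0.0024, 0], "dr": [0, 0, 0], "fingers": 0}
    - {"dp": [-0.0005, 0.003, 0], "dr": [0, 0, 0], "fingers": 0}
    - {"dp": [-0.0005, 0.0036, 0], "dr": [0, 0, 0], "fingers": 0}
    - {"dp": [-0.0005, 0.004, 0], "dr": [0, 0, 0], "fingers": 0}
    - {"dp": [-0.0005, 0.0044, 0], "dr": [0, 0, 0], "fingers": 0}
    - {"dp": [-0.0005, 0.0047, 0], "dr": [0, 0, 0], "fingers": 0}
    - {"dp": [-0.0005, 0.005, 0], "dr": [0, 0, 0], "fingers": 0}

```text
time: 9.35
eef_pos: [0.5249, -0.0628, 0.0803]
eef_rot: [[0.242, 0.001, 0.97], [-0.97, 0.0, 0.242], [-0.0, -1.0, 0.001]]
force: [-1.7, 0.0, 1.8]
width: 0.0154
```

Emit:
carry_out:
  deltas:
    - {"dp": [0, 0.0001, 0], "dr": [0, 0, 0], "fingers": 0}
    - {"dp": [0, 0.0002, 0], "dr": [0, 0, 0], "fingers": 0}
    - {"dp": [0, 0.0003, 0], "dr": [0, 0, 0], "fingers": 0}
    - {"dp": [0, 0.0004, 0], "dr": [0, 0, 0], "fingers": 0}
    - {"dp": [0, 0.0004, 0], "dr": [0, 0, 0], "fingers": 0}
    - {"dp": [0, 0.0004, 0], "dr": [0, 0, 0], "fingers": 0}
    - {"dp": [0, 0.0004, 0], "dr": [0, 0, 0], "fingers": 0}
    - {"dp": [0, 0.0004, 0], "dr": [0, 0, 0], "fingers": 0}
    - {"dp": [0, 0.0004, 0], "dr": [0, 0, 0], "fingers": 0}
    - {"dp": [0, 0.0004, 0], "dr": [0, 0, 0], "fingers": 0}

```text
time: 10.6
eef_pos: [0.525, -0.0628, 0.0803]
eef_rot: [[0.242, 0.001, 0.97], [-0.97, 0.0, 0.242], [-0.0, -1.0, 0.001]]
force: [-3.2, -0.2, 7.9]
width: 0.0154
```

```bash
python3 -c "
from h import *
plan([.5249,-.0628,.0804],14);f=grab('wrist','w5');grab('side','s5');grab('scene','sc5')
r=lambda i,x,y,w,h,s:cv2.resize(i[y:y+h,x:x+w],(w*s,h*s),interpolation=cv2.INTER_CUBIC)
cv2.imwrite('pics/c7.png',np.hstack([r(cv2.imread('pics/sc5.png'),200,160,50,50,8),r(cv2.imread('pics/s5.png'),230,190,50,50,8)]))
i=cv2.imread('pics/w5.png'); cv2.imwrite('pics/w5c.png',r(i,156,80,200,180,3))
print(status.get_state()['ft_torque'])
"
```

```text
dp [-0.     -0.0001 -0.0001] dr [-0.07  0.   -0.01] t 10.6 F [-3.15 -0.23  7.91] pos [ 0.525  -0.0628  0.0803]
[-0.02682674  0.7797748   0.02423256]
```

View pics/c7.png

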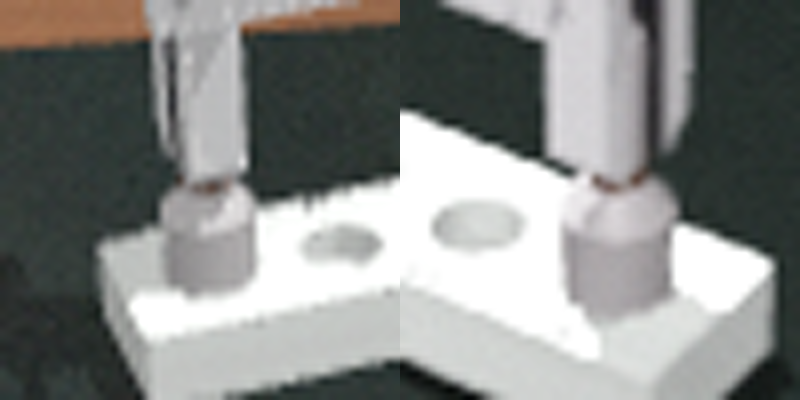

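View pics/w5c.png

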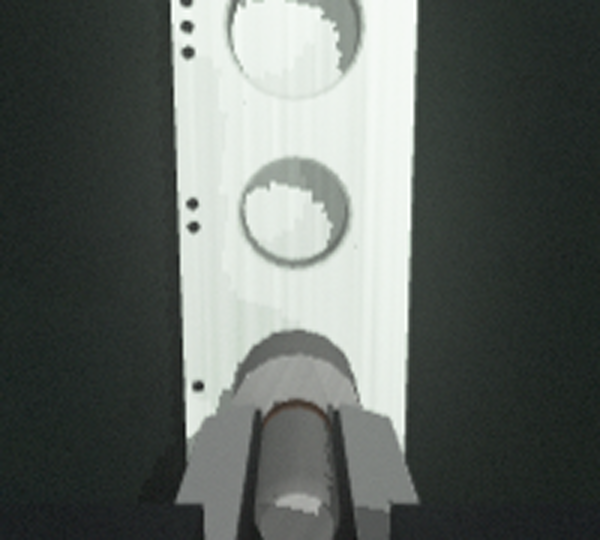

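```bash
python3 -c "
from h import *
f=dict(np.load('w5.npz'));c=lambda x,y:((x+.5)/3-.5+156,(y+.5)/3-.5+80)
s=status.get_state();R=s['eef_rot'];p=s['eef_pos']
T=lambda q,z:(R.T@(w(f,*c(*q),z=z)-p)).round(4)
print('hole1',T((294.5,212),.03),'edges',T((294.5,157),.03),T((294.5,267),.03),T((239.5,212),.03),T((350,212),.03))
print('hole2 w/bottom',T((294,98),.03))
print('punch front bottom',T((295,330),.03),'shoulder front',T((295,354),.056))
print('shoulder L/R',T((235,400),.056),T((357,400),.056))
B=dict(np.load('s5.npz'))
cc=lambda x,y:((x+.5)/8-.5+230,(y+.5)/8-.5+190)
a,b=w(B,*cc(165,260),z=.045),w(B,*cc(272,260),z=.045);print('side diam',np.linalg.norm(a-b),R.T@((a+b)/2-p))
A=dict(np.load('sc5.npz'))
cc=lambda x,y:((x+.5)/8-.5+200,(y+.5)/8-.5+160)
a,b=w(A,*cc(165,250),z=.045),w(A,*cc(256,250),z=.045);print('scene diam',np.linalg.norm(a-b),R.T@((a+b)/2-p))
"
```

```text
hole1 [-0.0462  0.0503 -0.0005] edges [-0.0601  0.0503 -0.0005] [-0.0319  0.0503 -0.0005] [-0.0462  0.0503 -0.0147] [-0.0462  0.0503  0.0138]
hole2 w/bottom [-0.0745  0.0503 -0.0006]
punch front bottom [-0.0149  0.0503 -0.0004] shoulder front [-0.0154  0.0243 -0.0004]
shoulder L/R [-0.004   0.0243 -0.0148] [-0.004   0.0243  0.0145]
side diam 0.02863023481046108 [ 0.00285396  0.03529562 -0.00571799]
scene diam 0.03017650549210871 [0.0004343  0.03531227 0.00869349]
```

Bearing on hole 1's rim with about 10 N, bottom level with the gauge top, so it doesn't fit. Lifting and moving to hole 2.

Emit:
carry_out:
  deltas:
    - {"dp": [0, -0.004, 0], "dr": [0, 0, 0], "fingers": 0}
    - {"dp": [0, -0.01, 0], "dr": [0, 0, 0], "fingers": 0}
    - {"dp": [-0.01, -0.012, -0.0001], "dr": [0, 0, 0], "fingers": 0}
    - {"dp": [-0.022, -0.012, -0.0002], "dr": [0, 0, 0], "fingers": 0}
    - {"dp": [-0.034, -0.012, -0.0003], "dr": [0, 0, 0], "fingers": 0}
    - {"dp": [-0.042, -0.012, -0.0004], "dr": [0, 0, 0], "fingers": 0}
    - {"dp": [-0.046, -0.009, -0.0004], "dr": [0, 0, 0], "fingers": 0}
    - {"dp": [-0.046, -0.005, -0.0004], "dr": [0, 0, 0], "fingers": 0}
    - {"dp": [-0.046, -0.003, -0.0004], "dr": [0, 0, 0], "fingers": 0}
    - {"dp": [-0.046, -0.003, -0.0004], "dr": [0, 0, 0], "fingers": 0}

```text
time: 12.0
eef_pos: [0.5133, -0.0185, 0.0825]
eef_rot: [[0.242, 0.0, 0.97], [-0.97, 0.001, 0.242], [-0.001, -1.0, 0.0]]
force: [0.1, -1.1, -2.2]
width: 0.0158
```

```bash
python3 -c "
from h import *
plan([.5249,-.0628,.0804],14);f=grab('wrist','w6');grab('side','s6');grab('scene','sc6')
r=lambda i,x,y,w,h,s:cv2.resize(i[y:y+h,x:x+w],(w*s,h*s),interpolation=cv2.INTER_CUBIC)
cv2.imwrite('pics/c8.png',np.hstack([r(cv2.imread('pics/sc6.png'),215,155,50,50,8),r(cv2.imread('pics/s6.png'),215,180,50,50,8)]))
i=cv2.imread('pics/w6.png'); cv2.imwrite('pics/w6c.png',r(i,196,80,120,100,6))
"
```

```text
dp [0.0458 0.0021 0.0006] dr [-0.02 -0.02 -0.03] t 12.0 F [ 0.07 -1.12 -2.15] pos [ 0.5133 -0.0185  0.0825]
```

View pics/c8.png

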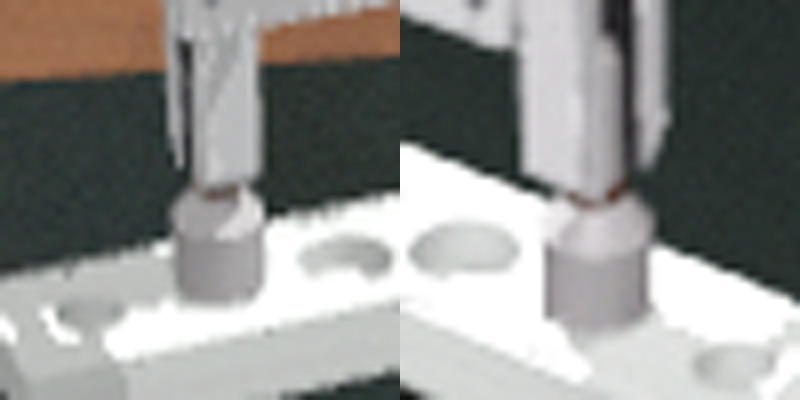

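View pics/w6c.png

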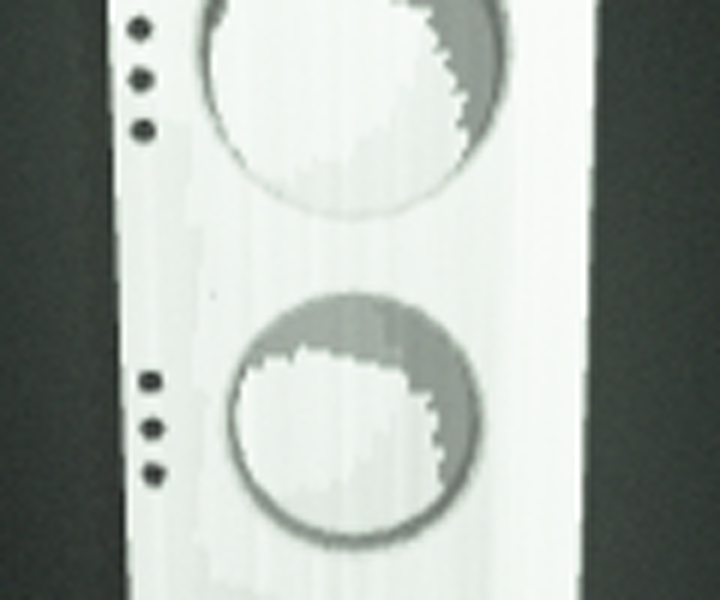

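Emit:
carry_out:
  deltas:
    - {"dp": [0, 0.0005, 0], "dr": [0, 0, 0], "fingers": 0}
    - {"dp": [0, 0.001, 0], "dr": [0, 0, 0], "fingers": 0}
    - {"dp": [0, 0.0014, 0], "dr": [0, 0, 0], "fingers": 0}
    - {"dp": [0, 0.0018, 0], "dr": [0, 0, 0], "fingers": 0}
    - {"dp": [0, 0.0022, 0], "dr": [0, 0, 0], "fingers": 0}
    - {"dp": [0, 0.0025, 0], "dr": [0, 0, 0], "fingers": 0}
    - {"dp": [0, 0.0028, 0], "dr": [0, 0, 0], "fingers": 0}
    - {"dp": [0, 0.003, 0], "dr": [0, 0, 0], "fingers": 0}
    - {"dp": [0, 0.003, 0], "dr": [0, 0, 0], "fingers": 0}
    - {"dp": [0, 0.003, 0], "dr": [0, 0, 0], "fingers": 0}

```text
time: 13.4
eef_pos: [0.5134, -0.0182, 0.0803]
eef_rot: [[0.242, 0.001, 0.97], [-0.97, 0.0, 0.242], [-0.0, -1.0, 0.001]]
force: [-2.8, 0.2, 5.5]
width: 0.0155
```

```bash
python3 -c "
from h import *
plan([.5249,-.0628,.0804],14);f=grab('wrist','w7');grab('side','s7');grab('scene','sc7')
r=lambda i,x,y,w,h,s:cv2.resize(i[y:y+h,x:x+w],(w*s,h*s),interpolation=cv2.INTER_CUBIC)
cv2.imwrite('pics/c9.png',np.hstack([r(cv2.imread('pics/sc7.png'),215,155,50,50,8),r(cv2.imread('pics/s7.png'),215,180,50,50,8)]))
i=cv2.imread('pics/w7.png'); cv2.imwrite('pics/w7c.png',r(i,196,110,120,100,6))
"
```

```text
dp [ 0.046  -0.0001  0.0003] dr [-0.06  0.   -0.01] t 13.4 F [-2.83  0.15  5.51] pos [ 0.5134 -0.0182  0.0803]
```

View pics/c9.png

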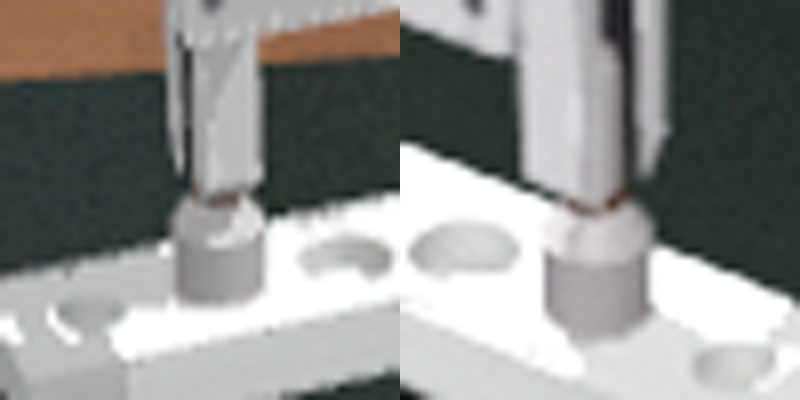

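View pics/w7c.png

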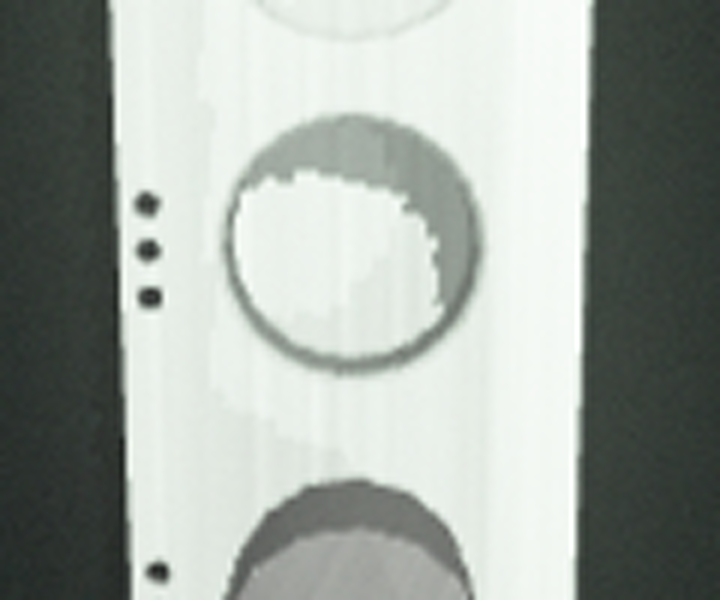

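```bash
python3 -c "
from h import *
from scipy.optimize import least_squares
f=dict(np.load('w7.npz'));g=cv2.cvtColor(f['img'],cv2.COLOR_RGB2GRAY).astype(float)
s=status.get_state();R=s['eef_rot'];p=s['eef_pos']
T=lambda u,v,z:(R.T@(w(f,u,v,z=z)-p))[[0,2]]
def edge(cols,v0,v1,thr=170):
  P=[]
  for u in cols:
    col=g[v0:v1,u]; k=np.where(col<thr)[0]
    if len(k)and k[0]>0:
      k=k[0];P.append(T(u,v0+k-1+(col[k-1]-thr)/(col[k-1]-col[k]),.03))
  return np.array(P)
fit=lambda P,r=None:least_squares(lambda q:np.hypot(P[:,0]-q[0],P[:,1]-q[1])-(q[2] if r is None else r),[P[:,0].mean()+.014,P[:,1].mean(),.015][:3 if r is None else 2])
P=edge(range(238,273),180,210)
print(P[::4].round(4).tolist())
for r in(None,.0135,.016,.0185):
  q=fit(P,r);print(r,q.x.round(5),np.sqrt(np.mean(q.fun**2)))
c=lambda x,y:((x+.5)/6-.5+196,(y+.5)/6-.5+110)
print('hole2',[T(*c(*q),.03).round(4).tolist() for q in((354,113),(354,375),(225,244),(483,244))])
"
```

```text
[[-0.0083, -0.0133], [-0.0117, -0.01], [-0.0141, -0.0068], [-0.0147, -0.0036], [-0.0152, -0.0004], [-0.0145, 0.0028], [-0.0137, 0.006], [-0.0117, 0.0092], [-0.0087, 0.0125]]
None [ 0.00076 -0.00041  0.01587] 0.00014348479567150114
0.0135 [-0.00198 -0.0002 ] 0.0005118772526956062
0.016 [ 0.00091 -0.00042] 0.00014522629844349004
0.0185 [ 0.00373 -0.00065] 0.0004188054705136329
hole2 [[-0.0628, 0.0001], [-0.0292, 0.0001], [-0.0463, -0.0165], [-0.0463, 0.0167]]
```

Bearing on hole 2's rim with about 7 N at top level. A circle fitted to the cutting edge gives 31.7 mm, which is clearly over 28, so the refusal is real. Hole 3 centre lies 47 mm along −x of the punch.

Emit:
carry_out:
  deltas:
    - {"dp": [0, -0.004, 0], "dr": [0, 0, 0], "fingers": 0}
    - {"dp": [0, -0.01, 0], "dr": [0, 0, 0], "fingers": 0}
    - {"dp": [-0.01, -0.012, 0.0001], "dr": [0, 0, 0], "fingers": 0}
    - {"dp": [-0.022, -0.012, 0.0003], "dr": [0, 0, 0], "fingers": 0}
    - {"dp": [-0.034, -0.012, 0.0004], "dr": [0, 0, 0], "fingers": 0}
    - {"dp": [-0.042, -0.012, 0.0005], "dr": [0, 0, 0], "fingers": 0}
    - {"dp": [-0.047, -0.009, 0.0005], "dr": [0, 0, 0], "fingers": 0}
    - {"dp": [-0.047, -0.005, 0.0005], "dr": [0, 0, 0], "fingers": 0}
    - {"dp": [-0.047, -0.003, 0.0005], "dr": [0, 0, 0], "fingers": 0}
    - {"dp": [-0.047, -0.003, 0.0005], "dr": [0, 0, 0], "fingers": 0}

```text
time: 14.8
eef_pos: [0.5024, 0.0273, 0.0826]
eef_rot: [[0.242, 0.0, 0.97], [-0.97, 0.001, 0.242], [-0.0, -1.0, 0.0]]
force: [0.5, 0.3, -2.7]
width: 0.0151
```

Emit:
carry_out:
  deltas:
    - {"dp": [0, 0.0005, 0], "dr": [0, 0, 0], "fingers": 0}
    - {"dp": [0, 0.001, 0], "dr": [0, 0, 0], "fingers": 0}
    - {"dp": [0, 0.0015, 0], "dr": [0, 0, 0], "fingers": 0}
    - {"dp": [0, 0.002, 0], "dr": [0, 0, 0], "fingers": 0}
    - {"dp": [0, 0.0024, 0], "dr": [0, 0, 0], "fingers": 0}
    - {"dp": [0, 0.0028, 0], "dr": [0, 0, 0], "fingers": 0}
    - {"dp": [0, 0.0032, 0], "dr": [0, 0, 0], "fingers": 0}
    - {"dp": [0, 0.0036, 0], "dr": [0, 0, 0], "fingers": 0}
    - {"dp": [0, 0.0038, 0], "dr": [0, 0, 0], "fingers": 0}
    - {"dp": [0, 0.004, 0], "dr": [0, 0, 0], "fingers": 0}

```text
time: 16.05
eef_pos: [0.5025, 0.0275, 0.0788]
eef_rot: [[0.242, 0.001, 0.97], [-0.97, 0.0, 0.242], [-0.0, -1.0, 0.001]]
force: [1.2, -1.2, -1.3]
width: 0.0155
```

```bash
python3 -c "
from h import *
plan([.5249,-.0628,.0804],14);print(status.get_state()['ft_torque'])"
```

```text
dp [ 0.093  -0.0016 -0.0001] dr [-0.04  0.   -0.02] t 16.05 F [ 1.15 -1.16 -1.35] pos [0.5025 0.0275 0.0788]
[-2.92718370e-01  5.31698738e-02  1.77959598e-04]
```

It is going in (bottom 1.5 mm below the rim, almost no force). Continuing slowly.

Emit:
carry_out:
  deltas:
    - {"dp": [0, 0.0003, 0], "dr": [0, 0, 0], "fingers": 0}
    - {"dp": [0, 0.0006, 0], "dr": [0, 0, 0], "fingers": 0}
    - {"dp": [0, 0.0009, 0], "dr": [0, 0, 0], "fingers": 0}
    - {"dp": [0, 0.0012, 0], "dr": [0, 0, 0], "fingers": 0}
    - {"dp": [0, 0.0015, 0], "dr": [0, 0, 0], "fingers": 0}
    - {"dp": [0, 0.0018, 0], "dr": [0, 0, 0], "fingers": 0}
    - {"dp": [0, 0.0021, 0], "dr": [0, 0, 0], "fingers": 0}
    - {"dp": [0, 0.0024, 0], "dr": [0, 0, 0], "fingers": 0}
    - {"dp": [0, 0.0027, 0], "dr": [0, 0, 0], "fingers": 0}
    - {"dp": [0, 0.003, 0], "dr": [0, 0, 0], "fingers": 0}

```text
time: 17.3
eef_pos: [0.5024, 0.0275, 0.0758]
eef_rot: [[0.242, 0.001, 0.97], [-0.97, 0.001, 0.242], [-0.0, -1.0, 0.001]]
force: [-0.4, -2.9, -1.0]
width: 0.0158
```

Emit:
carry_out:
  deltas:
    - {"dp": [0.0001, 0.0006, 0], "dr": [0, 0, 0], "fingers": 0}
    - {"dp": [0.0002, 0.0012, 0], "dr": [0, 0, 0], "fingers": 0}
    - {"dp": [0.0002, 0.0018, 0], "dr": [0, 0, 0], "fingers": 0}
    - {"dp": [0.0002, 0.0024, 0], "dr": [0, 0, 0], "fingers": 0}
    - {"dp": [0.0002, 0.003, 0], "dr": [0, 0, 0], "fingers": 0}
    - {"dp": [0.0002, 0.0036, 0], "dr": [0, 0, 0], "fingers": 0}
    - {"dp": [0.0002, 0.0042, 0], "dr": [0, 0, 0], "fingers": 0}
    - {"dp": [0.0002, 0.0048, 0], "dr": [0, 0, 0], "fingers": 0}
    - {"dp": [0.0002, 0.0054, 0], "dr": [0, 0, 0], "fingers": 0}
    - {"dp": [0.0002, 0.006, 0], "dr": [0, 0, 0], "fingers": 0}

```text
time: 18.55
eef_pos: [0.5025, 0.0273, 0.0698]
eef_rot: [[0.242, 0.001, 0.97], [-0.97, 0.001, 0.242], [-0.0, -1.0, 0.001]]
force: [0.1, -1.4, -0.4]
width: 0.0154
```

Emit:
carry_out:
  deltas:
    - {"dp": [0, 0.0006, 0], "dr": [0, 0, 0], "fingers": 0}
    - {"dp": [0, 0.0012, 0], "dr": [0, 0, 0], "fingers": 0}
    - {"dp": [0, 0.0018, 0], "dr": [0, 0, 0], "fingers": 0}
    - {"dp": [0, 0.0024, 0], "dr": [0, 0, 0], "fingers": 0}
    - {"dp": [0, 0.003, 0], "dr": [0, 0, 0], "fingers": 0}
    - {"dp": [0, 0.0036, 0], "dr": [0, 0, 0], "fingers": 0}
    - {"dp": [0, 0.0041, 0], "dr": [0, 0, 0], "fingers": 0}
    - {"dp": [0, 0.0046, 0], "dr": [0, 0, 0], "fingers": 0}
    - {"dp": [0, 0.005, 0], "dr": [0, 0, 0], "fingers": 0}
    - {"dp": [0, 0.0053, 0], "dr": [0, 0, 0], "fingers": 0}

```text
time: 19.8
eef_pos: [0.5025, 0.0273, 0.0645]
eef_rot: [[0.242, 0.001, 0.97], [-0.97, 0.001, 0.242], [-0.0, -1.0, 0.001]]
force: [0.2, -3.5, 0.2]
width: 0.0158
```

Almost on the floor. A final slow 0.5 mm to touch it.

Emit:
carry_out:
  deltas:
    - {"dp": [0.0001, 0.0001, 0], "dr": [0, 0, 0], "fingers": 0}
    - {"dp": [0.0001, 0.0002, 0], "dr": [0, 0, 0], "fingers": 0}
    - {"dp": [0.0001, 0.0003, 0], "dr": [0, 0, 0], "fingers": 0}
    - {"dp": [0.0001, 0.0004, 0], "dr": [0, 0, 0], "fingers": 0}
    - {"dp": [0.0001, 0.0005, 0], "dr": [0, 0, 0], "fingers": 0}
    - {"dp": [0.0001, 0.0005, 0], "dr": [0, 0, 0], "fingers": 0}
    - {"dp": [0.0001, 0.0005, 0], "dr": [0, 0, 0], "fingers": 0}
    - {"dp": [0.0001, 0.0005, 0], "dr": [0, 0, 0], "fingers": 0}
    - {"dp": [0.0001, 0.0005, 0], "dr": [0, 0, 0], "fingers": 0}
    - {"dp": [0.0001, 0.0005, 0], "dr": [0, 0, 0], "fingers": 0}

```text
time: 21.05
eef_pos: [0.5026, 0.0272, 0.0643]
eef_rot: [[0.242, 0.001, 0.97], [-0.97, 0.001, 0.242], [-0.0, -1.0, 0.001]]
force: [-2.6, -3.2, 5.6]
width: 0.0154
```

Seated at exactly the predicted floor height, with about 7 N on the floor. Releasing.

Emit:
carry_out:
  deltas:
    - {"dp": [0, -0.0003, 0], "dr": [0, 0, 0], "fingers": 0.15}
    - {"dp": [0, -0.0003, 0], "dr": [0, 0, 0], "fingers": 0.18}
    - {"dp": [0, -0.0003, 0], "dr": [0, 0, 0], "fingers": 0.22}
    - {"dp": [0, -0.0003, 0], "dr": [0, 0, 0], "fingers": 0.28}
    - {"dp": [0, -0.0003, 0], "dr": [0, 0, 0], "fingers": 0.34}
    - {"dp": [0, -0.0003, 0], "dr": [0, 0, 0], "fingers": 0.4}
    - {"dp": [0, -0.0003, 0], "dr": [0, 0, 0], "fingers": 0.5}
    - {"dp": [0, -0.0003, 0], "dr": [0, 0, 0], "fingers": 0.5}
    - {"dp": [0, -0.0003, 0], "dr": [0, 0, 0], "fingers": 0.5}
    - {"dp": [0, -0.0003, 0], "dr": [0, 0, 0], "fingers": 0.5}

```text
time: 22.3
eef_pos: [0.5025, 0.0272, 0.0643]
eef_rot: [[0.242, 0.001, 0.97], [-0.97, 0.001, 0.242], [-0.0, -1.0, 0.001]]
force: [0.4, -0.7, -0.7]
width: 0.0469
```

Emit:
carry_out:
  deltas:
    - {"dp": [0, -0.01, 0], "dr": [0, 0, 0], "fingers": 0.5}
    - {"dp": [0, -0.025, 0], "dr": [0, 0, 0], "fingers": 0.5}
    - {"dp": [0, -0.04, 0], "dr": [0, 0, 0], "fingers": 0.5}
    - {"dp": [0, -0.06, 0], "dr": [0, 0, 0], "fingers": 0.5}
    - {"dp": [0, -0.08, 0], "dr": [0, 0, 0], "fingers": 0.5}
    - {"dp": [0, -0.1, 0], "dr": [0, 0, 0], "fingers": 0.5}
    - {"dp": [0, -0.12, 0], "dr": [0, 0, 0], "fingers": 0.5}
    - {"dp": [0, -0.135, 0], "dr": [0, 0, 0], "fingers": 0.5}
    - {"dp": [0, -0.14, 0], "dr": [0, 0, 0], "fingers": 0.5}
    - {"dp": [0, -0.14, 0], "dr": [0, 0, 0], "fingers": 0.5}

```text
time: 23.55
eef_pos: [0.5024, 0.0271, 0.2043]
eef_rot: [[0.242, 0.001, 0.97], [-0.97, 0.001, 0.242], [-0.0, -1.0, 0.001]]
force: [-0.0, -0.2, -0.4]
width: 0.0471
```

```bash
python3 -c "
from h import *
plan([.5249,-.0628,.0804],14);f=grab('wrist','w8');grab('side','s8');grab('scene','sc8')
r=lambda i,x,y,w,h,s:cv2.resize(i[y:y+h,x:x+w],(w*s,h*s),interpolation=cv2.INTER_CUBIC)
cv2.imwrite('pics/ca.png',np.hstack([r(cv2.imread('pics/sc8.png'),205,135,90,80,4),r(cv2.imread('pics/s8.png'),180,160,90,80,4)]))
print(f['range_z'][185:200:5,250:262:4])
"
```

```text
dp [ 0.0928  0.1239 -0.    ] dr [-0.04  0.   -0.02] t 23.55 F [-0.01 -0.19 -0.38] pos [0.5024 0.0271 0.2043]
[[0.28896162 0.28659382 0.28766823]
 [0.28599614 0.28619292 0.2856781 ]
 [0.28712332 0.28686666 0.28663352]]
```

View pics/ca.png

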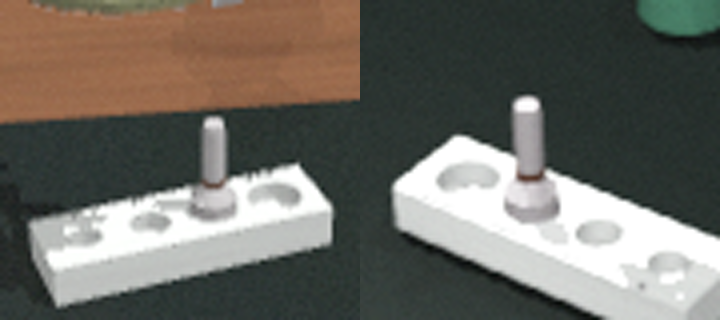

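View pics/w8.png

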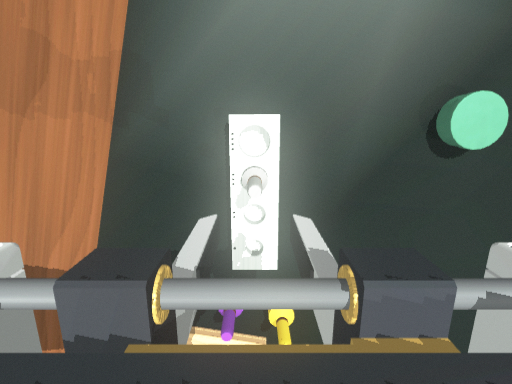

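View pics/sc8.png

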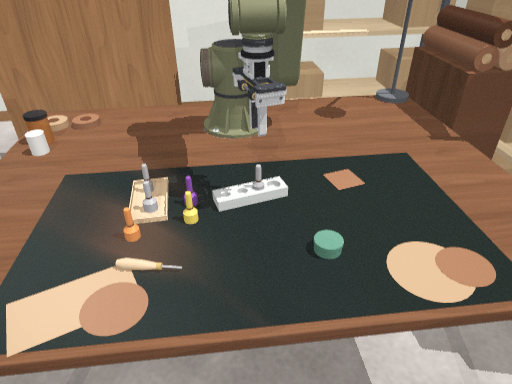

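The punch stands upright in the three-dot hole at scene (258,180), with its top at about 98 mm (14 + 84). The tray punches, awl and tin are at the same pixels as at the start.

```bash
python3 -c "
from h import *
manip.sign_off()"
```

```text
the job is handed in; nothing more can be done
```

The punch from the pad is sized at 32 mm: it now stands upright, fully seated and released in the three-dot (33 mm) hole. I handed the job in at about 24 s.

- **Hole 1 (23 mm):** it bore on the rim at about 10 N, with its lower end at top level.
- **Hole 2 (28 mm):** it bore on the rim at about 7–8 N, again at top level. A circle fitted to its edge in the wrist picture gave 31.7 mm, so the refusal was real.
- **Hole 3 (33 mm):** it slid in with only a few newtons of side force and reached the floor at the predicted height. It pressed there at about 7 N before I let go.

**Last checks:** the top of the punch read about 98 mm, which matches the 14 mm floor plus its 84 mm height. It looked upright in both room cameras. The tray punches, awl and tin showed no visible movement in the scene picture, though I did not measure them.

**Disagreement:** the wrist camera put the hole centres about 3 mm along the gauge from where the two room cameras did. I steered by punch-to-hole offsets measured within the same camera. On the first two holes the punch was about 1 mm off centre, within the 4 mm allowed.

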